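Unlock a polariser shuttle and index it into its ball detent

TASK

Take the polariser shuttle out of its transport lock: lift the steel link up and off the two pins, and lay it on the table clear of the stage, leaving the other things alone. Then grip the carriage by its black upright bar and slide it along the rail, away from the end block with the pin, until you feel the ball drop into its notch, and stop there. Finish still gripping the bar, with the ball seated in the notch; do not let go.

Things in the scene. Friction and masses are not known exactly. Their poses are not given: they have to be found in the camera images.
- stage: Fixed aluminium stage, base plate 84 mm across (x) and 250 mm long (y = -97 to +153 mm), 12 mm thick, on the table. Origin on the table under the middle of the carriage as it starts; +y is the way the carriage slides, z up. Two low steel rails run along y. An end block, 60 mm across, top 43 mm above the table, fills y = -93 to -57 mm; at the other end is a stop 32 mm high.
- fixed_pin (a point): Top of the fixed upright steel pin on the end block, 8 mm diameter, 16 mm high, 59 mm above the table, at x = 0, y = -76 mm in the stage's frame. The carriage carries a like pin 36 mm further along +y. The link lies over both, 43 mm above the table, its y along the stage's; the pins reach 16 mm above its underside. While it is on, the carriage cannot slide.
- link: Loose steel transport link, 70 to 140 g: flat, 29 mm (x) by 64 mm (y), 8 mm thick, with two holes, one over each pin with 2 to 4 mm of play each way; in its middle an upright grip tab 12 mm thick (x), 20 mm long (y), up to 42 mm above the underside, free to grip above 10 mm. Origin: centre of underside, z up. Lift straight up by over 16 mm to free it. It stands well on the table.
- carriage (a joint): How far the carriage has slid along the stage's +y, in m: 0 at the start, 0.085 at the far stop. About 1 N of friction, stays where left. Aluminium block 60 mm across, 100 mm long, top 43 mm above the table; from its middle: pin at y = -40 mm, black grip bar at 0, black round polariser (fixed, upright, 43 mm diameter, 12 mm thick, top 93 mm above the table) at y = +38 mm.
- grip_bar (a point): Point to grip on the carriage's black upright bar: on the bar's axis, 12 mm below its top, 77 mm above the table. The bar is 14 mm thick across the rail (stage's x) and 20 mm along it (y), and stands 46 mm above the carriage. Best gripped across the rail, where both sides are free; along the rail only 22 to 26 mm are free on either side. It moves with the carriage.
- ball (a joint): Drop of the spring ball hidden under the carriage, in m: about 0.0003 on the flat track, 0.0054 seated, about 0.0035 / 0.0015 at 2 / 4 mm off the notch's middle. The one hidden notch lies where the carriage has slid 35 to 70 mm. Its last 6 mm pull the carriage forward, up to 6 N; past its middle it resists, up to 10 N in 1 to 1.5 mm, then gives way.
- jar_amber: Bystander: amber glass jar with black lid, 48 mm diameter, 74 mm high, origin at the centre of its underside. Leave it alone.
- sample_tin: Bystander: flat pale square tin, 60 x 60 x 19 mm, origin at the centre of its underside. Leave it alone.
- jar_small: Bystander: small white jar with screw lid, 38 mm diameter, 36 mm high, origin at the centre of its underside. Leave it alone.
Things that resemble listed ones, but are neither listed nor needed, are in the scene too. What is shaped like the link but pink or yellow is not meant.

How it is judged (in metres and radians):
On the way, in this order (a step that is already met when the one before it is completed fails the run):
1. the link is lifted clear of both pins in the gripper (z of link in the frame of stage above 0.061 m and contact force between the fingers and link above 0.5 N), for 0.1 s.
2. the link lies on the table clear of the stage, released (height (world z) of link below 0.03 m and linear speed of link below 0.02 m/s and contact force between the fingers and link below 0.05 N and contact force between link and stage below 0.05 N), for 0.2 s.
At the end, for the whole second after the job is handed in: Carriage at rest, ball at least 3.5 mm down in its notch (within about 2 mm of its middle); fingers press the carriage with over 1 N, TCP within 35 mm of the bar's grip point; link at rest on the table, origin under 30 mm high, touching neither stage nor fingers (all of step 2 and value of joint ball above 0.0035 m and value of joint carriage above 0.03 m and velocity of joint carriage between -0.004 and 0.004 m/s and contact force between the fingers and carriage above 1 N and distance between the grasp point and grip_bar below 0.035 m); the arm keeps its last pose, push and grip.
It fails at once if a bystander was pushed more than 20 mm (distance of any of jar_amber, sample_tin, jar_small from where it was at the start of the episode above 0.02 m).
It also fails if it takes over 54 s, if anything falls off the work surface, if the arm or the gripper's body presses on something with over 40 N, if the wrist force passes 120 N, or if a joint passes its speed limit or range.

ROBOT

A 7-joint arm with a two-finger parallel gripper is mounted at the origin on a cart in front of the work surface, level with it; the furniture and walls round the work are solid. World frame = base frame: x ahead of the robot, y to its left, z up, the work surface at z = 0. Lengths are in m, angles in degrees, forces in N, time in s.
With the tool pointing down it reaches from about 0.425 to 0.825 m from the base axis. Payload 3.6 kg.
Tool frame: the origin (TCP) lies between the finger pads, 19 mm behind the fingertips; this is the grasp point; z points along the fingers, y is the line along which they close (so a half turn about z gives the same grasp; the last joint's range is limited). The gripper opens to 85 mm and grips with 20 to 120 N. Pads are 22 mm wide; open, the fingers measure 114 mm over their backs; the gripper's body (76 mm by 85 mm) begins 54 mm behind the grasp point. The pads swing forward as they close: fully open they stand 13 mm farther back than shut.
Start: joints at [64.085, 35.231, -0.722, 81.555, 0.464, 63.22, -2.315], TCP at [0.268, -0.592, 0.25] pointing down, gripper open.
Joint ranges: [-178.69, 178.69], [-17.37, 117.87], [-77.05, 75.6], [15.02, 138.74], [-78.02, 258.01], [0.78, 113.62], [-162.83, 162.83]. Speed limits (degrees/s): [159.86, 159.86, 180, 180, 180, 180, 180].

INTERFACE

Orientations are given as [roll, pitch, yaw] about the fixed x, y, z axes, in that order (R = Rz(yaw) Ry(pitch) Rx(roll)).
In Python, from cell import state, grab_frame, camera_info, sign_off gives the robot as it stands.
- The arm moves only by the shell command python3 -m crank FILE, which reads ROWS from the file FILE. ROWS is one flat JSON list of numbers that holds 1 to 10 rows one after another, with no inner brackets; each row has 5 numbers: the finger opening in m, then dx, dy, dz in fractions of the full range, 1 being 0.75 m, then a turn about the tool's z in normalised numbers (1 is 60 degrees); each row is the pose to reach, as a shift and turn from the pose commanded when the command began, along the tool's axes at that moment; what a row does not reach only later rows make up. A row lasts 1/10 s, in which the tool goes at most 0.05 m and 8.59 degrees, less where a joint would pass 70% of its speed; a pose out of reach is approached as far as the arm can. The fingers move at their own pace and stop on an object; the grip force is fixed at half the most. Time passes only in rows, so rows that do not move let the fingers close. It prints the time, the measured TCP pose, the force, the opening and the grip force at its end. Shift and turn numbers lie between -1 and 1, and a call with a number outside is refused. Input that does not fit is refused with a message, and nothing moves.
- state(): the state, without advancing time (a new reading comes with each control period).
- grab_frame(name): name is "side" or "top"; returns (picture, depth): 420x560x3 uint8, blue, green, red; 420x560 float32, m along the optical axis (not along the pixel's ray), 0 where there is no reading.
- camera_info(name): a dict with "camera_matrix" (3x3 intrinsics, pixels), "distortion" ([k1, k2, p1, p2, k3] as OpenCV has them; the pictures are not rectified), "rvec" (rotation vector, rad) and "tvec" (3), from world to camera coordinates, as OpenCV has them. Camera axes: x right, y down, z forward; pixel columns grow to the right and rows downward; lengths in m; the calibration is good to about 2 mm. A picture is of the moment at which its call begins. camera_info takes no time and is no camera call.
- sign_off(): hands the job in; it is judged then, once.
The state is a dict: "time_s": time; "joint_positions": joint angles; "joint_vel": joint speeds; "tau": joint torques, N m; "tool_pos": TCP position; "orientation": TCP orientation; "contact_force": force on the tool from outside, world axes, zero at the start; "ft_torque": the same for the moment, N m; "grip_width": finger opening in m; "grasp_force": force on a finger pad.
Only numpy, scipy, OpenCV 4.12 (cv2) and the standard library are available. Lean on these libraries where they do the work, as an engineer would, in place of code of your own. Each camera call takes 0.05 s, during which the arm holds its last target. There are 200 camera calls.

## Working session

There is one attempt and no reset: what is moved stays moved. The work goes in short steps, Python scripts to look and compute and a shell command to move; the robot and the scene stay as the last step left them, time stands still between calls to the robot, and variables do not carry over. Pictures are saved under pics/ and viewed, at most 10 in all, crops included, and the job is handed in when it is done.

```bash
mkdir -p pics
cat > h.py <<'E'
import numpy as np,cv2
from cell import state,grab_frame,camera_info,sign_off
def world(name,u,v,d=None,z=None):
    c=camera_info(name);K=np.array(c["camera_matrix"]);D=np.array(c["distortion"])
    R=cv2.Rodrigues(np.array(c["rvec"],float))[0];t=np.array(c["tvec"],float).ravel()
    p=cv2.undistortPoints(np.array([[[u,v]]],float),K,D).ravel();r=R.T@np.array([p[0],p[1],1.]);o=-R.T@t
    s=d if d is not None else (z-o[2])/r[2]
    return o+s*r
def cloud(name,depth):
    c=camera_info(name);K=np.array(c["camera_matrix"]);D=np.array(c["distortion"])
    R=cv2.Rodrigues(np.array(c["rvec"],float))[0];t=np.array(c["tvec"],float).ravel()
    v,u=np.mgrid[:420,:560];p=cv2.undistortPoints(np.stack([u,v],-1).reshape(-1,1,2).astype(float),K,D).reshape(420,560,2)
    P=np.dstack([p,np.ones((420,560))])*depth[...,None]
    return (P-t)@R
E
python3 - <<'E'
from h import *
for n in("side","top"):
    a,d=grab_frame(n);cv2.imwrite(f"pics/{n}0.png",a);np.save(n+"0.npy",d);c=camera_info(n);R=cv2.Rodrigues(np.array(c["rvec"],float))[0];print(n,-R.T@np.ravel(c["tvec"]),c["camera_matrix"])
s=state();print(s)
E
```

```text
side [0.47813955 0.82534376 0.5151238 ] [[383.27534661   0.         283.29594361]
 [  0.         383.27534661 211.82962029]
 [  0.           0.           1.        ]]
top [0.44661387 0.04603121 0.91166462] [[427.90716507   0.         288.4984956 ]
 [  0.         427.90716507 211.65711005]
 [  0.           0.           1.        ]]
{'time_s': 0.1, 'joint_positions': array([64.08497726, 35.28509566, -0.71994055, 81.63209853,  0.46392019,
       63.2221693 , -2.31144267]), 'joint_vel': array([ 1.10921618e-04, -1.65850282e-02,  8.23783663e-02, -1.56304849e-01,
       -3.92654620e-02, -5.83510116e-02,  2.81925465e-02]), 'tau': array([ 1.41502329e-03, -4.70380604e+01,  2.60547018e-01, -1.71571738e+01,
        1.01704363e-02,  5.89666539e-03,  2.75590776e-05]), 'tool_pos': array([ 0.26819881, -0.59136774,  0.24893864]), 'orientation': array([-1.79863558e+02,  3.31214817e-03,  2.44012762e+01]), 'contact_force': array([ 0.35993406,  0.3736568 , -0.84635645]), 'ft_torque': array([ 0.05042   ,  0.02274804, -0.06436037]), 'grasp_force': 0.0, 'grip_width': 0.0857204621333694}
```

View pics/top0.png

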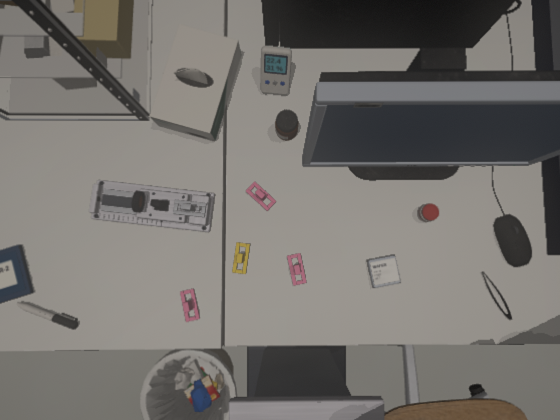

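View pics/side0.png

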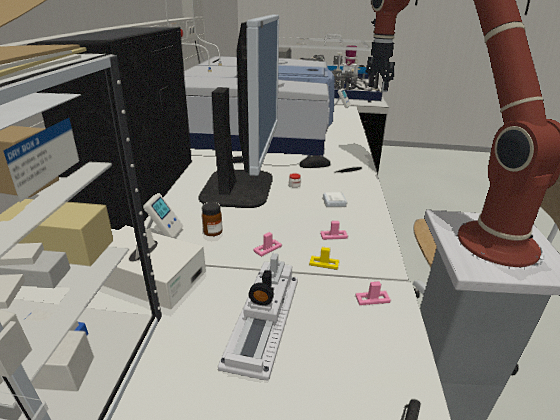

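Run:
```python
from h import *
a=cv2.imread("pics/top0.png")[165:245,80:230];cv2.imwrite("pics/top0c.png",cv2.resize(a,None,fx=5.3,fy=5.3,interpolation=cv2.INTER_CUBIC))
P=cloud("top",np.load("top0.npy"))
x,y,z=P[...,0],P[...,1],P[...,2]
m=np.zeros((420,560),bool);m[170:240,85:220]=1
for lo,hi in((.006,.016),(.028,.036),(.039,.047),(.047,.055),(.06,.075),(.08,.087),(.087,.1)):
    k=m&(z>lo)&(z<hi)
    if k.sum()>3:
        r=cv2.minAreaRect(P[k][:,:2].astype(np.float32));print(lo,hi,k.sum(),P[k].mean(0).round(4),np.round(r[0],4),np.round(r[1],4),r[2])
        v,u=np.nonzero(k);print('  px',u.min(),u.max(),v.min(),v.max())
```

```text
0.006 0.016 1617 [0.55   0.33   0.0115] [0.5531 0.3207] [0.2508 0.0843] 83.16416931152344
  px 91 214 180 231
0.028 0.036 227 [0.5595 0.3953 0.0315] [0.5511 0.3216] [0.2445 0.0593] 82.29638671875
  px 89 209 184 224
0.039 0.047 1249 [0.5459 0.2717 0.0426] [0.5469 0.2708] [0.142  0.0598] 83.02012634277344
  px 136 208 189 224
0.047 0.055 360 [0.5434 0.248  0.0504] [0.5506 0.2648] [0.1246 0.0408] 84.41458892822266
  px 142 205 192 216
0.06 0.075 103 [0.5501 0.2994 0.0667] [0.5387 0.2743] [0.1133 0.0412] 73.71412658691406
  px 139 198 191 212
0.08 0.087 131 [0.5466 0.2767 0.0842] [0.5538 0.2813] [0.1126 0.0375] 89.92391204833984
  px 132 191 191 210
0.087 0.1 153 [0.5522 0.3151 0.0897] [0.5478 0.3107] [0.0541 0.0296] 70.4219970703125
  px 132 160 192 208
```

View pics/top0c.png

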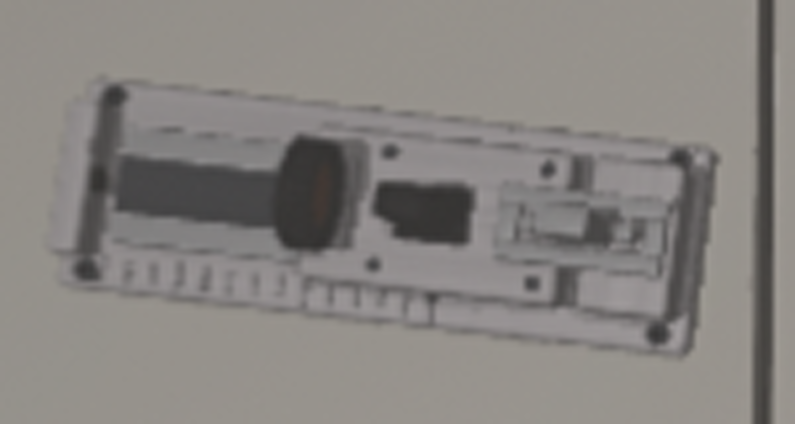

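```bash
cat >> h.py <<'E'
from scipy.spatial.transform import Rotation as Ro
def todo(target,yaw=83.1):
    s=state();R=Ro.from_euler('xyz',s["orientation"],degrees=True)
    print("t",s["time_s"],"pos",s["tool_pos"].round(4),"ori",np.round(s["orientation"],2),"F",s["contact_force"].round(1),"shift",R.inv().apply(np.array(target)-s["tool_pos"]).round(4),"turn",round(-(yaw-s["orientation"][2]),2),"grip",round(s["grip_width"],4),s["grasp_force"])
E
python3 - <<'E'
from h import *
P=cloud("top",np.load("top0.npy"));x,y,z=P[...,0],P[...,1],P[...,2]
k=(z>.12)&(y<.05)&(x>.2)
print("mon",x[k].min(),y[k].min(),y[k].max(),z[k].max(),np.percentile(x[k],[1,5,50]))
k=np.zeros((420,560),bool);k[170:240,172:220]=1;k&=(z>.075)&(z<.1);print("tab",k.sum(),P[k].mean(0),P[k].min(0),P[k].max(0))
k=(z>.1)&(y>.1);print("tall left",x[k].min(),np.percentile(x[k],[1,5,50]))
Q=cloud("side",np.load("side0.npy"));x,y,z=Q.transpose(2,0,1)
k=(abs(x-.543)<.04)&(abs(y-.235)<.04)&(z>.078)&(z<.1);print("tab side",k.sum(),Q[k].mean(0),Q[k].min(0),Q[k].max(0))
k=(z>.12)&(y<.05)&(y>-.5)&(x>.35)&(x<.7);print("mon",np.percentile(x[k],[0,1,5]),y[k].min(),y[k].max(),z[k].min())
print(world("top",186.6,206.9,z=.085),world("top",160,205,z=.089))
todo([.43,-.1,.25])
E
```

```text
mon 0.4466138730447323 -0.4167575187037598 0.04963730792910424 0.9116646233460458 [0.44661387 0.60509606 0.60961031]
tab 70 [0.54220754 0.23397404 0.0832999 ] [0.53626863 0.22504919 0.07534106] [0.5484517  0.24406395 0.08684603]
tall left 0.7339514689755077 [0.73688398 0.73774166 0.79523993]
tab side 63 [0.5408086  0.23857775 0.08435519] [0.53418232 0.2256793  0.0786011 ] [0.54809836 0.24709873 0.08756613]
mon [0.49895743 0.60461774 0.60528379] -0.49967601100646464 0.01739803431243449 0.12364571585508242
[0.54041939 0.23240809 0.085     ] [0.5439044  0.28254012 0.089     ]
t 0.1 pos [ 0.2682 -0.5914  0.2489] ori [-179.86    0.     24.4 ] F [ 0.4  0.4 -0.8] shift [ 3.503e-01 -3.806e-01 -2.000e-04] turn -58.7 grip 0.0857 0.0
```

The rows are not in the units I measure in: shifts go in shares of 0.75 m and turns go in shares of 60 degrees. I convert before sending: -0.38 m / 0.75 = -0.5067, 0.35 m / 0.75 = 0.4667, -58.7 degrees / 60 = -0.9783.

```bash
echo '[0.06,0.0933,-0.1013,0,-0.1667,0.06,0.1867,-0.2027,0,-0.3333,0.06,0.28,-0.304,0,-0.5,0.06,0.3733,-0.4053,0,-0.6667,0.06,0.4667,-0.5067,0,-0.8333,0.06,0.4667,-0.5067,0,-0.9783,0.06,0.4667,-0.5067,0,-0.9783,0.06,0.4667,-0.5067,0,-0.9783,0.06,0.4667,-0.5067,0,-0.9783,0.06,0.4667,-0.5067,0,-0.9783]' > next.json && python3 -m crank next.json; python3 -c "
from h import *
todo([.542,.2345,.18])"
```

```text
time_s: 1.1
tool_pos: [0.4251, -0.1153, 0.25]
orientation: [-180.0, 0.0, 83.1]
contact_force: [1.1, 0.5, 0.0]
grip_width: 0.0601
grasp_force: 0.0
t 1.1 pos [ 0.4251 -0.1153  0.25  ] ori [-1.7999e+02  1.0000e-02  8.3060e+01] F [1.1 0.5 0. ] shift [0.3614 0.0738 0.0699] turn -0.04 grip 0.0601 0.0
```

In the tool's units: 0.361 m / 0.75 = 0.4813, 0.329 m / 0.75 = 0.4387.

```bash
echo '[0.05,0.0627,0.0128,0.012,0,0.05,0.1253,0.0256,0.024,0,0.05,0.188,0.0384,0.036,0,0.05,0.2507,0.0512,0.0493,0,0.05,0.3133,0.064,0.0613,0,0.05,0.376,0.0768,0.0733,0,0.05,0.4387,0.0896,0.0853,0,0.05,0.4813,0.0984,0.0933,0,0.05,0.4813,0.0984,0.0933,0,0.05,0.4813,0.0984,0.0933,0]' > next.json && python3 -m crank next.json
python3 - <<'E'
from h import *
todo([.542,.2345,.074])
a,d=grab_frame("side");np.save("s1.npy",d)
cv2.imwrite("pics/s1.png",cv2.resize(a[190:390,180:380],None,fx=3,fy=3,interpolation=cv2.INTER_CUBIC))
E
```

```text
time_s: 2.1
tool_pos: [0.5411, 0.2327, 0.1792]
orientation: [-179.9, 0.1, 83.2]
contact_force: [0.7, 0.4, 0.2]
grip_width: 0.0501
grasp_force: 0.0
t 2.1 pos [0.5411 0.2327 0.1792] ori [-1.7991e+02  7.0000e-02  8.3190e+01] F [0.7 0.4 0.2] shift [0.002  0.0009 0.1052] turn 0.09 grip 0.0501 0.0
```

View pics/s1.png

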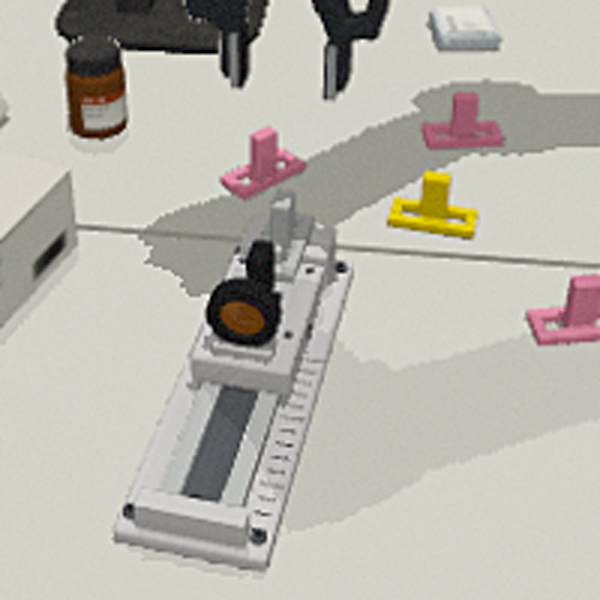

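In the tool's units: 0.105 m / 0.75 = 0.14, 0.085 m / 0.75 = 0.1133.

```bash
echo '[0.05,0.0027,0.0013,0.0467,0,0.05,0.0027,0.0013,0.0867,0,0.05,0.0027,0.0013,0.1133,0,0.05,0.0027,0.0013,0.1307,0,0.05,0.0027,0.0013,0.14,0,0.05,0.0027,0.0013,0.14,0,0.035,0.0027,0.0013,0.14,0,0.02,0.0027,0.0013,0.14,0,0.02,0.0027,0.0013,0.14,0]' > next.json && python3 -m crank next.json; python3 -c "
from h import *
todo([.542,.2345,.074])"
```

```text
time_s: 3.05
tool_pos: [0.5434, 0.2346, 0.076]
orientation: [179.9, -0.1, 83.1]
contact_force: [-0.3, -0.1, -0.3]
grip_width: 0.0201
grasp_force: 0.0
t 3.05 pos [0.5434 0.2346 0.076 ] ori [ 1.7991e+02 -6.0000e-02  8.3100e+01] F [-0.3 -0.1 -0.3] shift [-0.0003 -0.0014  0.002 ] turn -0.0 grip 0.0201 0.0
```

In the tool's units: 0.001 m / 0.75 = 0.0013.

```bash
echo '[0.012,0,0,0.0013,0,0.008,0,0,0.0013,0,0.004,0,0,0.0013,0,0,0,0,0.0013,0,0,0,0,0.0013,0,0,0,0,0.0013,0,0,0,0,0.0013,0]' > next.json && python3 -m crank next.json; python3 -c "
from h import *
todo([.542,.2345,.074])"
```

```text
time_s: 3.75
tool_pos: [0.5433, 0.2347, 0.0748]
orientation: [179.9, -0.0, 83.1]
contact_force: [-0.3, -0.2, 6.4]
grip_width: 0.0109
grasp_force: 60.3
t 3.75 pos [0.5433 0.2347 0.0748] ori [ 1.7994e+02 -4.0000e-02  8.3110e+01] F [-0.3 -0.2  6.4] shift [-0.0003 -0.0013  0.0008] turn 0.01 grip 0.0109 60.27590095996857
```

In the tool's units: -0.085 m / 0.75 = -0.1133, -0.065 m / 0.75 = -0.0867.

```bash
echo '[0,0,0,-0.004,0,0,0,0,-0.0107,0,0,0,0,-0.0187,0,0,0,0,-0.0267,0,0,0,0,-0.04,0,0,0,0,-0.06,0,0,0,0,-0.0867,0,0,0,0,-0.1133,0,0,0,0,-0.1133,0,0,0,0,-0.1133,0]' > next.json && python3 -m crank next.json
python3 - <<'E'
from h import *
todo([.42,.13,.16])
a,d=grab_frame("side");np.save("s2.npy",d)
cv2.imwrite("pics/s2.png",cv2.resize(a[150:350,180:380],None,fx=3,fy=3,interpolation=cv2.INTER_CUBIC))
# free-spot check
P=cloud("top",np.load("top0.npy"));z=P[...,2]
for c in((.42,.33),(.4,.25),(.4,.3)):
    k=(abs(P[...,0]-c[0])<.06)&(abs(P[...,1]-c[1])<.06);print(c,k.sum(),z[k].max())
E
```

```text
time_s: 4.75
tool_pos: [0.5429, 0.2342, 0.1593]
orientation: [180.0, -0.0, 83.1]
contact_force: [-0.1, 0.8, -1.9]
grip_width: 0.0112
grasp_force: 59.6
t 4.75 pos [0.5429 0.2342 0.1593] ori [ 1.7997e+02 -1.0000e-02  8.3090e+01] F [-0.1  0.8 -1.9] shift [-0.1182 -0.1095 -0.0008] turn -0.01 grip 0.0112 59.5914763212204
(0.42, 0.33) 3291 0.005675811674831543
(0.4, 0.25) 3309 0.04530325733459292
(0.4, 0.3) 3294 0.04530325733459292
```

View pics/s2.png

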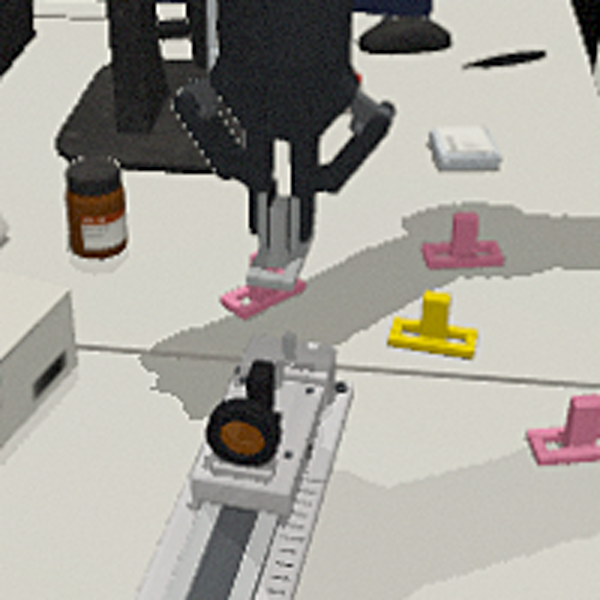

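In the tool's units: -0.1336 m / 0.75 = -0.1781, 0.122 m / 0.75 = 0.1627.

```bash
echo '[0,0.0267,-0.044,0,0,0,0.0533,-0.088,0,0,0,0.08,-0.1333,0,0,0,0.1067,-0.1781,0,0,0,0.1067,-0.1781,0.0533,0,0,0.1067,-0.1781,0.1067,0,0,0.1067,-0.1781,0.14,0,0,0.1067,-0.1781,0.1573,0,0,0.1067,-0.1781,0.1627,0,0,0.1067,-0.1781,0.1627,0]' > next.json && python3 -m crank next.json; python3 -c "
from h import *
todo([.42,.33,.032])"
```

```text
time_s: 5.8
tool_pos: [0.4199, 0.3299, 0.0369]
orientation: [-180.0, 0.0, 83.1]
contact_force: [0.8, -0.4, -0.5]
grip_width: 0.0111
grasp_force: 59.5
t 5.8 pos [0.4199 0.3299 0.0369] ori [-179.98    0.     83.1 ] F [ 0.8 -0.4 -0.5] shift [0.0001 0.0001 0.0049] turn -0.0 grip 0.0111 59.5381361246109
```

In the tool's units: 0.0045 m / 0.75 = 0.006, 0.004 m / 0.75 = 0.0053.

```bash
echo '[0,0,0,0.0027,0,0,0,0,0.004,0,0,0,0,0.0053,0,0,0,0,0.006,0,0,0,0,0.006,0]' > next.json && python3 -m crank next.json; python3 -c "
from h import *
todo([.42,.33,.032])
a,d=grab_frame('side');P=cloud('side',d);x,y,z=P.transpose(2,0,1)
k=(abs(x-.42)<.045)&(abs(y-.33)<.05)&(z>.004)&(z<.05);print(k.sum(),np.percentile(z[k],[0,10,30,50,80,100]).round(4))"
```

```text
time_s: 6.3
tool_pos: [0.42, 0.3298, 0.0328]
orientation: [180.0, -0.0, 83.1]
contact_force: [-0.1, 1.1, -0.5]
grip_width: 0.011
grasp_force: 59.5
t 6.3 pos [0.42   0.3298 0.0328] ori [ 1.7998e+02 -2.0000e-02  8.3090e+01] F [-0.1  1.1 -0.5] shift [ 0.0002 -0.      0.0008] turn -0.01 grip 0.011 59.537397623062134
554 [0.0041 0.0083 0.01   0.0237 0.0411 0.05  ]
```

In the tool's units: 0.0014 m / 0.75 = 0.0019, 0.0007 m / 0.75 = 0.0009.

```bash
echo '[0,0,0,0.0009,0,0,0,0,0.0019,0,0,0,0,0.0019,0]' > next.json && python3 -m crank next.json
```

```text
time_s: 6.65
tool_pos: [0.42, 0.3299, 0.0318]
orientation: [180.0, -0.0, 83.1]
contact_force: [-1.0, -0.3, 5.7]
grip_width: 0.0111
grasp_force: 60.5
```

Contact. Release, wait, retreat.

In the tool's units: -0.148 m / 0.75 = -0.1973, -0.11 m / 0.75 = -0.1467.

```bash
echo '[0.03,0,0,0,0,0.04,0,0,0,0,0.04,0,0,0,0,0.04,0,0,0,0,0.04,0,0,-0.04,0,0.05,0,0,-0.0933,0,0.05,0,0,-0.1467,0,0.05,0,0,-0.1973,0,0.05,0,0,-0.1973,0,0.05,0,0,-0.1973,0]' > next.json && python3 -m crank next.json
python3 - <<'E'
from h import *
n=np.array
a,d=grab_frame("top");P=cloud("top",d);np.save("t3.npy",d)
b,e=grab_frame("side");Q=cloud("side",e)
cv2.imwrite("pics/s3.png",cv2.resize(b[150:400,170:430],None,fx=2.3,fy=2.3,interpolation=cv2.INTER_CUBIC))
for p in(cloud("top",np.load("top0.npy")),Q):
  x,y,z=p.transpose(2,0,1)
  # bar: stage frame window
  u=n([.993,-.12]);v=n([.12,.993]);r=p[...,:2]-n([.5496,.2925]);X=r@u;Y=r@v
  k=(abs(X)<.015)&(abs(Y)<.018)&(z>.06)&(z<.095);print("bar",k.sum(),X[k].min(),X[k].max(),Y[k].min(),Y[k].max(),z[k].max())
todo([.5496,.2925,.18])
E
```

```text
time_s: 7.65
tool_pos: [0.4201, 0.3298, 0.1798]
orientation: [179.9, -0.1, 83.1]
contact_force: [0.1, -0.1, -0.2]
grip_width: 0.05
grasp_force: 0.0
bar 109 -0.007180931759409675 0.006724414507125224 -0.010562121051129582 0.01002523396593876 0.09182245574921448
bar 133 -0.009084143056587569 0.0047632475000188735 -0.009214615915016109 0.011349740565381699 0.09195821344919505
t 7.75 pos [0.4193 0.3289 0.1779] ori [-1.799e+02  1.300e-01  8.309e+01] F [-0.3  0.1 -0.4] shift [-0.0205  0.1338 -0.0023] turn -0.01 grip 0.0499 0.0
```

View pics/s3.png

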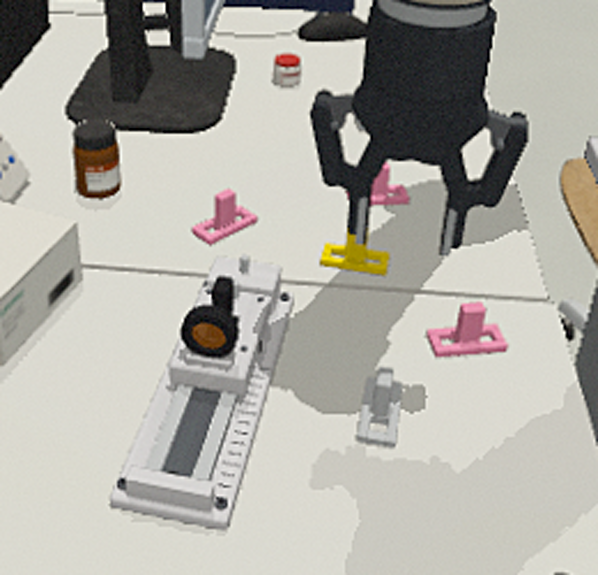

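In the tool's units: 0.1326 m / 0.75 = 0.1768, -0.0216 m / 0.75 = -0.0288.

```bash
echo '[0.05,-0.0093,0.0587,0,0,0.05,-0.0187,0.1173,0,0,0.05,-0.0288,0.1768,0,0,0.05,-0.0288,0.1768,0,0,0.05,-0.0288,0.1768,0.0533,0,0.05,-0.0288,0.1768,0.0933,0,0.05,-0.0288,0.1768,0.12,0,0.05,-0.0288,0.1768,0.136,0,0.05,-0.0288,0.1768,0.136,0,0.03,-0.0288,0.1768,0.136,0]' > next.json && python3 -m crank next.json; echo '[0.022,0,0,0,0,0.016,0,0,0,0,0.012,0,0,0,0,0.008,0,0,0,0,0,0,0,0,0,0,0,0,0,0,0,0,0,0,0]' > next.json && python3 -m crank next.json
```

```text
time_s: 8.75
tool_pos: [0.5489, 0.2928, 0.0772]
orientation: [-180.0, -0.0, 83.1]
contact_force: [-0.4, 0.8, 0.7]
grip_width: 0.0367
grasp_force: 0.0
time_s: 9.45
tool_pos: [0.5484, 0.2933, 0.0786]
orientation: [-180.0, -0.1, 83.1]
contact_force: [-3.0, -0.4, 6.5]
grip_width: 0.0132
grasp_force: 58.7
```

In the tool's units: 0.03 m / 0.75 = 0.04, 0.027 m / 0.75 = 0.036.

```bash
f(){ grep -E 'tool_pos|contact'|tr '\n' ' ';echo; }
echo '[0,0.0053,0,0,0,0,0.0133,0,0,0,0,0.0213,0,0,0,0,0.0293,0,0,0,0,0.036,0,0,0,0,0.04,0,0,0,0,0.04,0,0,0,0,0.04,0,0,0]' > next.json && python3 -m crank next.json|f
echo '[0,0.0013,0,0,0,0,0.0027,0,0,0,0,0.0027,0,0,0]' > next.json && python3 -m crank next.json|f
echo '[0,0.0013,0,0,0,0,0.0027,0,0,0,0,0.0027,0,0,0]' > next.json && python3 -m crank next.json|f
echo '[0,0.0013,0,0,0,0,0.0027,0,0,0,0,0.0027,0,0,0]' > next.json && python3 -m crank next.json|f
```

```text
tool_pos: [0.5519, 0.3234, 0.0786] contact_force: [-2.8, 0.3, 5.7] 
tool_pos: [0.5521, 0.3249, 0.0786] contact_force: [-3.4, -0.2, 6.2] 
tool_pos: [0.5523, 0.3269, 0.0786] contact_force: [-3.0, 0.3, 6.0] 
tool_pos: [0.5526, 0.3288, 0.0786] contact_force: [-3.8, 0.6, 6.6]
```

In the tool's units: 0.002 m / 0.75 = 0.0027, 0.001 m / 0.75 = 0.0013.

```bash
f(){ grep -E 'tool_pos|contact'|tr '\n' ' ';echo; }
echo '[0,0.0013,0,0,0,0,0.0027,0,0,0,0,0.0027,0,0,0]' > next.json && python3 -m crank next.json|f
echo '[0,0.0013,0,0,0,0,0.0027,0,0,0,0,0.0027,0,0,0]' > next.json && python3 -m crank next.json|f
```

```text
tool_pos: [0.5528, 0.3309, 0.0786] contact_force: [-3.6, -0.6, 5.3] 
tool_pos: [0.553, 0.3329, 0.0786] contact_force: [-2.6, -0.7, 6.5]
```

In the tool's units: 0.002 m / 0.75 = 0.0027, 0.001 m / 0.75 = 0.0013.

```bash
f(){ grep -E 'tool_pos|contact'|tr '\n' ' ';echo; }
echo '[0,0.0013,0,0,0,0,0.0027,0,0,0,0,0.0027,0,0,0]' > next.json && python3 -m crank next.json|f
```

```text
tool_pos: [0.5534, 0.3356, 0.0786] contact_force: [-3.1, 1.8, 5.6]
```

In the tool's units: 0.001 m / 0.75 = 0.0013.

```bash
f(){ grep -E 'tool_pos|contact'|tr '\n' ' ';echo; }
echo '[0,0.0013,0,0,0,0,0.0013,0,0,0]' > next.json && python3 -m crank next.json|f
echo '[0,0.0013,0,0,0,0,0.0013,0,0,0]' > next.json && python3 -m crank next.json|f
```

```text
tool_pos: [0.5536, 0.3372, 0.0786] contact_force: [-2.6, 2.7, 5.1] 
tool_pos: [0.5538, 0.3394, 0.0786] contact_force: [-2.4, 5.8, 6.0]
```

In the tool's units: 0.0005 m / 0.75 = 0.0007.

```bash
f(){ grep -E 'tool_pos|contact'|tr '\n' ' ';echo; }
echo '[0,0,0,0,0,0,0,0,0,0]' > next.json && python3 -m crank next.json|f
echo '[0,0.0007,0,0,0,0,0.0007,0,0,0]' > next.json && python3 -m crank next.json|f
```

```text
tool_pos: [0.5539, 0.3402, 0.0786] contact_force: [-1.8, 6.3, 3.1] 
tool_pos: [0.554, 0.3409, 0.0786] contact_force: [-1.5, 5.2, 3.9]
```

In the tool's units: 0.0005 m / 0.75 = 0.0007.

```bash
f(){ grep -E 'tool_pos|contact'|tr '\n' ' ';echo; }
echo '[0,0,0,0,0,0,0,0,0,0,0,0,0,0,0]' > next.json && python3 -m crank next.json|f
echo '[0,0.0007,0,0,0,0,0.0007,0,0,0,0,0.0007,0,0,0]' > next.json && python3 -m crank next.json|f
```

```text
tool_pos: [0.554, 0.3409, 0.0786] contact_force: [-2.4, 5.9, 5.0] 
tool_pos: [0.554, 0.341, 0.0786] contact_force: [-1.4, 4.3, 4.5]
```

In the tool's units: 0.0007 m / 0.75 = 0.0009.

```bash
f(){ grep -E 'tool_pos|contact'|tr '\n' ' ';echo; }
echo '[0,0.0009,0,0,0,0,0.0009,0,0,0,0,0.0009,0,0,0]' > next.json && python3 -m crank next.json|f
echo '[0,0.0009,0,0,0,0,0.0009,0,0,0,0,0.0009,0,0,0]' > next.json && python3 -m crank next.json|f
```

```text
tool_pos: [0.554, 0.341, 0.0786] contact_force: [-3.1, 3.8, 5.6] 
tool_pos: [0.554, 0.3411, 0.0786] contact_force: [-3.8, 3.3, 6.1]
```

In the tool's units: 0.0008 m / 0.75 = 0.0011.

```bash
f(){ grep -E 'tool_pos|contact|grasp'|tr '\n' ' ';echo; }
echo '[0,0.0011,0,0,0,0,0.0011,0,0,0,0,0.0011,0,0,0]' > next.json && python3 -m crank next.json|f
echo '[0,0.0008,0,0,0,0,0.0008,0,0,0,0,0.0008,0,0,0,0,0.0008,0,0,0]' > next.json && python3 -m crank next.json|f
```

```text
tool_pos: [0.554, 0.3412, 0.0786] contact_force: [-2.7, 2.5, 6.6] grasp_force: 58.9 
tool_pos: [0.5541, 0.3413, 0.0786] contact_force: [-4.2, 1.9, 7.9] grasp_force: 59.0
```

In the tool's units: 0.0006 m / 0.75 = 0.0008.

```bash
f(){ grep -E 'tool_pos|contact|grasp'|tr '\n' ' ';echo; }
echo '[0,0.0008,0,0,0,0,0.0008,0,0,0,0,0.0008,0,0,0,0,0.0008,0,0,0]' > next.json && python3 -m crank next.json|f
echo '[0,0,0,0,0,0,0,0,0,0,0,0,0,0,0,0,0,0,0,0]' > next.json && python3 -m crank next.json|f
python3 - <<'E'
from h import *
b,e=grab_frame("side")
cv2.imwrite("pics/s4.png",cv2.resize(b[150:400,170:430],None,fx=2.3,fy=2.3,interpolation=cv2.INTER_CUBIC))
E
```

```text
tool_pos: [0.5541, 0.3413, 0.0785] contact_force: [-4.6, 0.7, 8.3] grasp_force: 59.1 
tool_pos: [0.5541, 0.3413, 0.0786] contact_force: [-4.9, 1.0, 8.9] grasp_force: 59.1
```

View pics/s4.png

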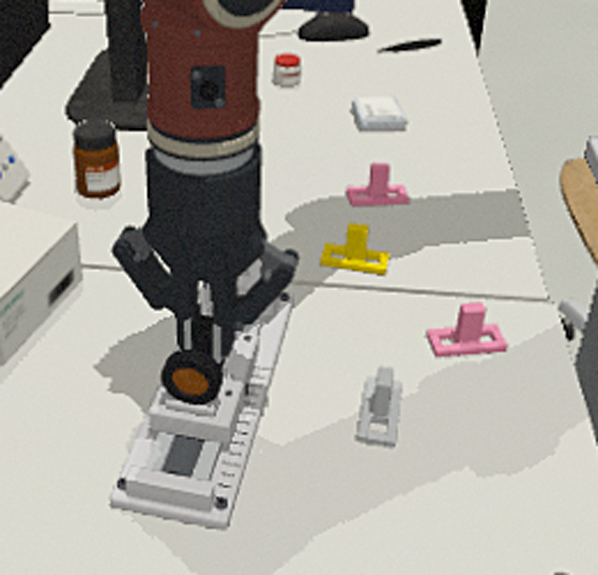

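The picture shows the carriage advanced and held by the gripper at about (200,330). The link stands on the table at (380,410) and the jars and tin are undisturbed. The force along the rail is about zero and the tool no longer follows small commanded shifts, so the ball is seated.

```bash
python3 -c "
from cell import sign_off
print(sign_off())"
```

```text
the job is handed in; nothing more can be done
None
```

Job handed in: the link stands on the table clear of the stage, and the carriage has slid about 48 mm. By the force along the rail the ball is seated in its notch, and the gripper still holds the bar; no verdict was returned.

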